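# Battery on, filler cap off

## Task

Get the balcony watering unit ready for filling. First slide the loose battery fully home along the shoe on the unit's top until the spring catch holds it, and let go of it; then undo the filler cap (its thread may be right- or left-handed: find out by trying it both ways) and lift it off. Finish while still holding the cap upright in the gripper, a good 10 cm straight above the neck it came from, and leave the other loose things on the bench where they are.

Things in the scene. Friction and masses are not known exactly. Their poses are not given: they have to be found in the camera images.
- battery_center (a point): centre of the loose black battery, half-way up its 62 mm, 420 g, upright on the bench. Block 66 long (x) x 50 wide (y): grip across the 50 in the upper half. At the foot 8 mm thick flanges stand out 10 mm on both long sides (70 over all). +x is the leading end that goes on first; a grey ridge on top marks the trailing end; a cross notch underneath (9-27 mm ahead of centre) takes the catch
- shoe_start (a point): point on the fixed unit where the battery's centre (battery_center) is when set down at the open start of the shoe, 85 mm before shoe_home; the shoe's floor is 31 mm below. x = sliding direction (away from the robot), z up; the battery's axes go along these. Here the track is open at the top; its 9 mm high side walls flare to 80 mm apart. Slide from here, low and level
- shoe_home (a point): where the battery's centre must end; axes as shoe_start. Floor of the black shoe 31 mm below, 104 mm over the bench. From 37 mm before this point two aluminium lips (tops 15.5 mm over the floor) hold the flanges down with 2.5 mm to spare, 1.5 mm each side. In the last 15 mm the battery rides over a spring catch (some 5 N of push) and drops behind it, 0.5 mm before the end stop
- detent (a joint): the shoe's spring catch, a sprung steel roller in the floor: 0 when up (free, or sprung into the battery's notch), about 0.003 m when pressed down under the battery
- cap_grip (a point): grip point of the black filler cap: centre of the upright bar on it, 28 mm above neck_seat while the cap is on. The bar is 60 long (cap's x) x 14 thick (cap's y), from 6 to 42 mm above the seat; grip across the 14. Under it a disc 76 mm across, 6 thick, with a 10 mm skirt round the neck. 90 g. The bar starts along the unit's x within 6 degrees
- neck_seat (a point): centre of the fixed filler neck's top, on which the cap's disc rests, 134 mm over the bench; axes as the unit's. Quick thread, hand not visible and different from case to case: the right way the cap turns 55 to 70 degrees with hardly any effort to a stop, and near that stop (within 3 degrees) lifts straight off; the wrong way it stops hard after 3 to 17 degrees. 0.5 N m is plenty
- tank: the fixed watering unit: grey tank 210 deep (x) x 350 wide (y) x 100 high, origin under its centre. On top: the filler neck (34 mm high, 115 mm to the left, +y), a round pump housing (72 mm across, 42 high, 12 mm to the left) and the battery shoe on the right part (105 mm to the right)
- dish: white ceramic dish, 100 mm across, 32 high, origin under its centre; to be left alone
- wrench: chrome wrench 200 mm long lying on the bench, along its x; to be left alone
- pliers: pliers with red plastic handles, 180 mm long along its x, lying on the bench, origin near the pivot at bench height; to be left alone
- jar: glass jar, 66 mm across, 90 high, origin under its centre; to be left alone
- pot: terracotta pot, 110 mm across, 100 high, origin under its centre; to be left alone
- trowel: hand trowel 290 mm long along its x, lying on the bench; to be left alone
- tin: aluminium tin, 60 mm across, 55 high, origin under its centre; to be left alone
There are look-alikes about, which are no part of the job. What is shaped like the part that bears battery_center but orange is not meant.

How it is judged:
On the way, in this order (a step that is already met when the one before it is completed fails the run):
1. the battery is home in the shoe behind the catch, and let go (x of battery_center in the frame of shoe_home between -0.004 and 0.004 m and y of battery_center in the frame of shoe_home between -0.004 and 0.004 m and z of battery_center in the frame of shoe_home between -0.003 and 0.003 m and value of joint detent below 0.0012 m and contact force between the fingers and battery below 0.1 N), for 0.2 s.
2. the cap is off the neck, in the gripper (z of cap_grip in the frame of neck_seat above 0.058 m and contact force between the fingers and cap above 1 N), for 0.2 s.
At the end, for the whole second after the job is handed in: Cap held still and upright (20 deg) in the gripper, 70 mm or more above its seat, within 60 mm of the neck's axis, touching nothing else; battery within 4 mm of home along and across the shoe, 3 mm in height, catch sprung up, not touched (all of step 1 and z of cap_grip in the frame of neck_seat above 0.098 m and horizontal distance between cap_grip and neck_seat below 0.06 m and angle between cap_grip's own z axis and vertical below 0.35 rad and contact force between the fingers and cap above 1 N and contact force between cap and tank below 0.05 N and linear speed of cap below 0.03 m/s); the arm keeps its last pose, push and grip.
It fails at once if a loose bystander (dish, wrench, pliers, jar, pot, trowel or tin) is shifted (distance of any of dish, wrench, pliers, jar, pot, trowel, tin from where it was at the start of the episode above 0.03 m).
It also fails if it takes over 67 s, if anything falls off the work surface, if the arm or the gripper's body presses on something with over 40 N, if the wrist force passes 120 N, or if a joint passes its speed limit or range.

## Robot

A 7-joint arm with a two-finger parallel gripper is mounted at the origin on the work surface. World frame = base frame: x ahead of the robot, y to its left, z up, the work surface at z = 0. Lengths are in m, angles in rad, forces in N, time in s.
With the tool pointing down it reaches from about 0.425 to 0.925 m from the base axis. Payload 6.8 kg.
Tool frame: the origin (TCP) lies on the front face of the gripper's body, between the roots of the fingers; the fingertips stand 73 mm ahead of it and the grasp point (between the pads) lies 54 mm ahead of it; z points along the fingers, y is the line along which they close (so a half turn about z gives the same grasp; the last joint's range is limited). The gripper opens to 85 mm and grips with 20 to 120 N. Pads are 22 mm wide; open, the fingers measure 114 mm over their backs; the gripper's body (76 mm by 85 mm) begins 54 mm behind the grasp point. The pads swing forward as they close: fully open they stand 13 mm farther back than shut.
Start: joints at [-1.447, 0.477, 0.022, 1.555, -0.011, 1.109, -0.083], TCP at [0.155, 0.657, 0.304] pointing down, gripper open.
Joint ranges: [-2.96, 2.96], [-0.34, 2.1], [-1.41, 1.46], [0.24, 2.44], [-1.37, 4.51], [0.17, 1.92], [-2.96, 2.96]. Speed limits (rad/s): [2.39, 2.39, 3.14, 3.14, 3.14, 3.14, 3.14].

## Interface

Orientations are given as a unit quaternion [w, x, y, z].
In Python, from station import bot, optics gives the robot as it stands.
- The arm moves only by the tool drive_tool, never from a script. Its argument "deltas" is a list of rows, each an object with "gripper": the closure in counts, from 0 (fully open) to 255 (shut); "offset": the shift along the tool's x, y, z in units of 1000 mm (1.0 is 1000 mm), a list of three; "angular": the turn, a rotation vector about the tool's x, y, z in units of 45 degrees (1.0 is 45 degrees), a list of three. In form: [{"gripper": gripper, "offset": [dx, dy, dz], "angular": [rx, ry, rz]}, ...]. A call has 1 to 5 rows; each row is the pose to reach, as a shift and turn from the pose commanded when the call began, along the tool's axes at that moment; what a row does not reach only later rows make up. A row lasts 1/10 s, in which the tool goes at most 50 mm and 8.59 degrees, less where a joint would pass 70% of its speed; a pose out of reach is approached as far as the arm can. A call with a number of a shift or a turn outside -1 to 1 is refused whole. A call with a gripper value outside its range is refused whole. The fingers move at their own pace and stop on an object; "grip_force" is the grip in N (left out, the last holds). Time passes only in rows, so rows that repeat a pose let the fingers close. It gives the time, the measured TCP pose, the force, the opening and the grip force at its end, in the units of the state.
- bot.get_obs(): the state, without advancing time (a new reading comes with each control period).
- optics.read_camera(name): name is "side" or "top"; returns the picture (480x640x3 uint8, blue, green, red); there is no depth.
- optics.camera_model(name): a dict with "fx", "fy", "cx", "cy" (pixels), "cam_to_world" (4x4, takes a point from camera to world coordinates). Camera axes: x right, y up, looking along -z (the intrinsics and any distortion apply to the point x, -y, -z); pixel columns grow to the right and rows downward; lengths in m; the calibration is good to about 2 mm. A picture is of the moment at which its call begins. camera_model takes no time and is no camera call.
- bot.hand_in(): hands the job in; it is judged then, once.
The state is a dict: "t": time; "q": joint angles; "joint_vel": joint speeds; "joint_torque": joint torques, N m; "eef_pos": TCP position; "tool_rot": TCP orientation; "contact_force": force on the tool from outside, world axes, zero at the start; "torque": the same for the moment, N m; "gripper_width": opening from 0.0 (shut) to 1.0 (fully open); "grasp_force": force on a finger pad.
Only numpy, scipy, OpenCV 4.12 (cv2) and the standard library are available. Lean on these libraries where they do the work, as an engineer would, in place of code of your own. Each camera call takes 0.05 s, during which the arm holds its last target. There are 200 camera calls.

## Working session

There is one attempt and no reset: what is moved stays moved. The work goes in short steps, Python scripts to look and compute and a tool call to move; the robot and the scene stay as the last step left them, time stands still between calls to the robot, and variables do not carry over. Pictures are saved under pics/ and viewed, at most 10 in all, crops included, and the job is handed in when it is done.

Besides the shell and the picture viewer there is one more tool, called after "Emit:" as name([rows], argument=value, ...), one row to a line, values as JSON. drive_tool: Moves the arm, as the interface text tells. Its arguments: {"type":"object","properties":{"deltas":{"type":"array"},"grip_force":{"type":"number"}},"required":["deltas"]}

```bash
mkdir -p pics; python3 - <<'E'
from station import bot, optics
import cv2,numpy as np
for n in("top","side"):
    cv2.imwrite(f"pics/{n}0.png",optics.read_camera(n))
    m=optics.camera_model(n);print(n,{k:(np.round(v,4).tolist() if k=="cam_to_world" else v) for k,v in m.items()})
print(bot.get_obs())
E
```

```text
top {'fx': 567.1728248658403, 'fy': 567.1728248658403, 'cx': 321.8874744163993, 'cy': 238.24508659404395, 'cam_to_world': [[-0.0123, 0.9979, -0.0636, 0.3716], [-0.9999, -0.0118, 0.0071, -0.0264], [0.0063, 0.0636, 0.998, 1.62], [0.0, 0.0, 0.0, 1.0]]}
side {'fx': 524.3099456322942, 'fy': 524.3099456322942, 'cx': 325.7126399376409, 'cy': 232.61148583578114, 'cam_to_world': [[0.8208, 0.2988, -0.4868, -0.3041], [-0.571, 0.409, -0.7118, -1.1732], [-0.0136, 0.8622, 0.5064, 0.9151], [0.0, 0.0, 0.0, 1.0]]}
{'t': 0.1, 'q': array([-1.447115  ,  0.47773113,  0.02234064,  1.55633868, -0.01145282,
        1.10930741, -0.0830887 ]), 'joint_vel': array([ 0.00087186, -0.00409549, -0.00056132, -0.00256993, -0.0017812 ,
        0.00119572, -0.00041028]), 'joint_torque': array([ 3.55171032e-03, -5.97762358e+01,  1.61331788e+00, -2.81955796e+01,
        1.28325925e-02,  5.02895244e-03, -2.61218460e-06]), 'eef_pos': array([0.15497231, 0.65654779, 0.30301951]), 'tool_rot': array([-1.48720662e-05,  1.15604415e-01,  9.93294988e-01, -8.28121575e-04]), 'contact_force': array([ 0.53330458, -0.20121194,  0.55812844]), 'torque': array([-0.00792608,  0.01226654, -0.00776968]), 'grasp_force': 0.0, 'gripper_width': 0.9963772444549692}
```

View pics/top0.png

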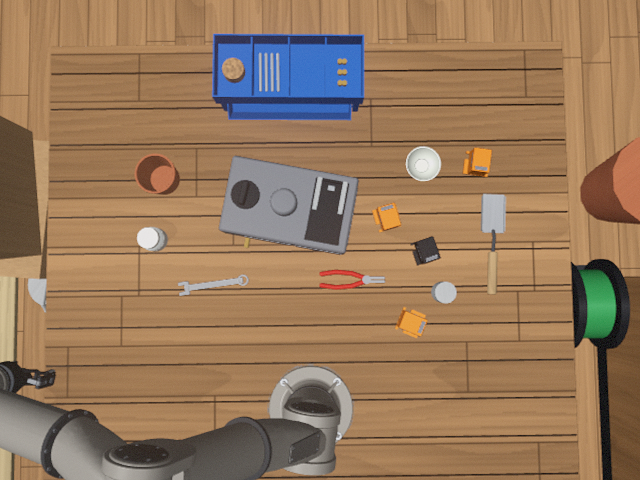

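View pics/side0.png

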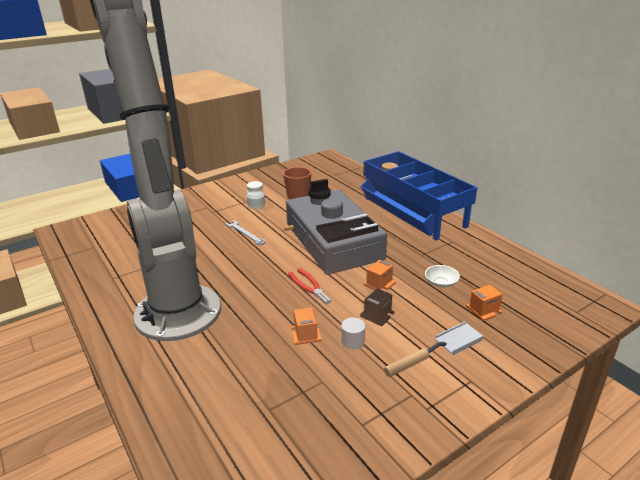

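The black battery is at about (426,250) in the top view. The unit is turned slightly, with its corners at (236,156), (357,177), (345,253) and (220,230). The cap is at (245,193) and the shoe at (327,208). I'll enlarge both areas.

```bash
cat > h.py <<'E'
import numpy as np,cv2
from station import bot, optics
def world(n,u,v,z):
    m=optics.camera_model(n);T=np.array(m["cam_to_world"])
    d=T[:3,:3]@np.array([(u-m["cx"])/m["fx"],-(v-m["cy"])/m["fy"],-1.])
    return T[:3,3]+d*(z-T[2,3])/d[2]
def pix(n,p):
    m=optics.camera_model(n);T=np.array(m["cam_to_world"])
    c=T[:3,:3].T@(np.array(p)-T[:3,3])
    return m["cx"]+m["fx"]*c[0]/-c[2], m["cy"]-m["fy"]*c[1]/-c[2]
def crop(n,u0,v0,w,h,s,f):
    im=optics.read_camera(n)[v0:v0+h,u0:u0+w]
    im=cv2.resize(im,None,fx=s,fy=s,interpolation=cv2.INTER_CUBIC)
    cv2.imwrite(f,im)
E
python3 - <<'E'
from h import *
crop("top",215,150,150,110,5.3,"pics/tank.png")
crop("top",395,220,60,60,8,"pics/bat.png")
E
```

```text
(no output)
```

View pics/tank.png

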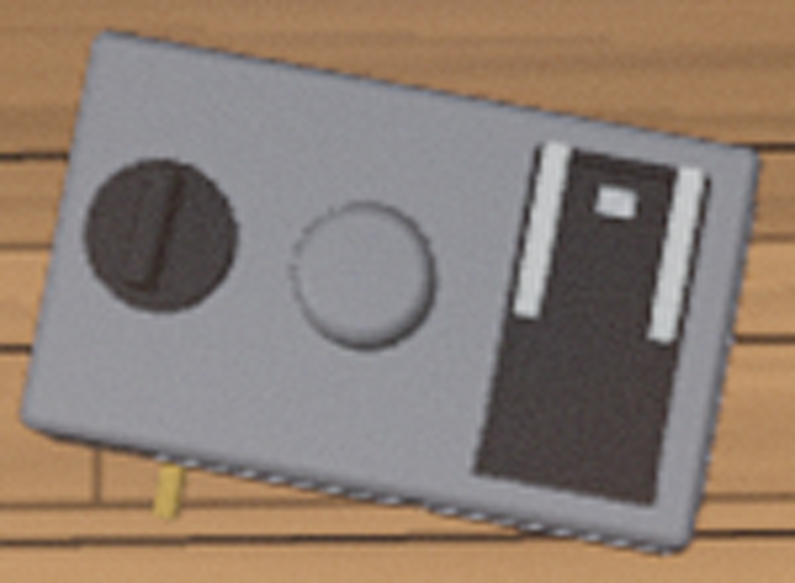

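View pics/bat.png

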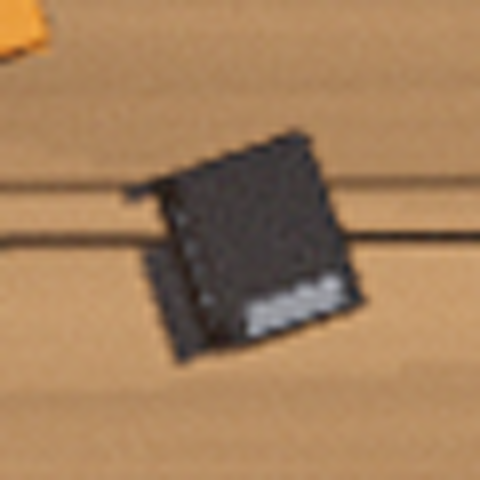

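```bash
cat >> h.py <<'E'
def W(x,y,z,s,u0,v0,n="top"): return world(n,(x+.5)/s-.5+u0,(y+.5)/s-.5+v0,z)
E
python3 - <<'E'
from h import *
t=lambda x,y,z:W(x,y,z,5.3,215,150)[:2]
b=lambda x,y,z:W(x,y,z,8,395,220)[:2]
yaw=lambda d:np.degrees(np.arctan2(d[1],d[0]))
P=[t(*p,.1) for p in((100,32),(758,150),(690,550),(25,425))]
c=np.mean(P,0); print("tank c",c,[np.linalg.norm(P[i]-P[i-1]) for i in range(4)])
print("yaws",yaw(P[0]-P[3]),yaw(P[1]-P[2]),yaw(P[0]-P[1])-90,yaw(P[3]-P[2])-90)
L=[t(*p,.1195) for p in((545,142),(706,168),(674,343),(515,315))]
print("lip yaw",yaw(L[0]-L[3]),yaw(L[1]-L[2]),yaw(L[0]-L[1])-90,yaw(L[3]-L[2])-90, "len",np.linalg.norm(L[0]-L[3]),np.linalg.norm(L[0]-L[1]))
a=np.radians(-10.5)
for q in range(2):
    a=np.radians(np.mean([yaw(P[0]-P[3]),yaw(P[1]-P[2]),yaw(P[0]-P[1])-90,yaw(P[3]-P[2])-90])) 
R=np.array([[np.cos(a),-np.sin(a)],[np.sin(a),np.cos(a)]])
print("yaw",np.degrees(a))
f=lambda p:R.T@(p-c)
print("lips unit",[f(p).round(4) for p in L])
print("roller",f(t(615,202,.106)))
S=[t(*p,.104) for p in((473,470),(653,505))]; print("shoe start edge",[f(p).round(4) for p in S])
print("pump",f(t(366,276,.142)))
print("cap disc",f(t(161,235,.140)),t(161,235,.140))
bar=[t(178,178,.176),t(140,288,.176)];bl=[t(*p,.176) for p in((153,170),(182,178),(165,288),(132,285))]
print("bar",np.mean(bl,0),yaw(bl[0]-bl[3]),yaw(bl[1]-bl[2]))
B=[b(*p,.062) for p in((298,130),(365,303),(222,346),(168,180))]
bc=np.mean(B,0);print("bat",bc,[np.linalg.norm(B[i]-B[i-1]) for i in range(4)],yaw(B[0]-B[1]),yaw(B[3]-B[2]),yaw(B[3]-B[0])-90,yaw(B[2]-B[1])-90)
E
```

```text
tank c [0.56191186 0.05085791] [np.float64(0.20459465684293607), np.float64(0.34147905684353086), np.float64(0.2072316015253216), np.float64(0.34269725753568536)]
yaws -10.826177389790397 -10.493113216925646 -10.901263909310515 -11.341291034030917
lip yaw -10.424319732824337 -11.14246994077282 -9.896338671958219 -10.700977436476308 len 0.08888464009085084 0.08213049793058803
yaw -10.89046138751437
lips unit [array([ 0.0843, -0.0633]), array([ 0.0857, -0.1454]), array([-0.0043, -0.145 ]), array([-0.0046, -0.064 ])]
roller [ 0.06268599 -0.10323667]
shoe start edge [array([-0.0841, -0.0566]), array([-0.0854, -0.1492])]
pump [-0.00110165  0.01125421]
cap disc [0.00119266 0.11501993] [0.58481398 0.16358102]
bar [0.58198952 0.16039373] -10.4679416481286 -8.95077165604849
bat [ 0.43628133 -0.32767   ] [np.float64(0.04822457591653447), np.float64(0.06364537130868309), np.float64(0.05154659761174562), np.float64(0.05986627539790839)] 19.832231768288523 16.762727002100352 20.285336523086258 15.95711584010175
```

The unit is at (0.562, 0.051) with a yaw of about -10.8°. The battery is at (0.436, -0.328) with a yaw of about 18.5°. I'll write a delta helper and start moving along an arc.

```bash
cat >> h.py <<'E'
from scipy.spatial.transform import Rotation as Ro
def go(p,th):
    "offset / angular (45 deg units) for TCP target p with tool pointing down and tool y at th deg"
    o=bot.get_obs(); w,x,y,z=o["tool_rot"]; R=Ro.from_quat([x,y,z,w])
    c,s=np.cos(np.radians(th)),np.sin(np.radians(th))
    T=Ro.from_matrix(np.array([[-s,c,0],[c,s,0],[0,0,-1.]]).T)
    print("off",(R.inv().apply(np.array(p)-o["eef_pos"])).round(4),"ang",((R.inv()*T).as_rotvec()/np.radians(45)).round(4),
      "t",round(o["t"],2),"F",o["contact_force"].round(1),"M",o["torque"].round(2),"grip",round(o["gripper_width"],3),round(o["grasp_force"],1))
E
python3 - <<'E'
from h import *
go([.40,.48,.34],40); go([.5,.3,.34],0); 
E
```

```text
off [-0.279  -0.1157 -0.0365] ang [-1.40e-03  6.00e-04  8.16e-01] t 0.2 F [0.  0.4 0. ] M [ 0.04 -0.   -0.  ] grip 0.999 0.0
off [-0.4177 -0.2679 -0.0364] ang [-1.2000e-03  1.1000e-03  1.7049e+00] t 0.2 F [0.  0.4 0. ] M [ 0.04 -0.   -0.  ] grip 0.999 0.0
```

Emit:
drive_tool([
  {"gripper": 0, "offset": [-0.045, -0.015, -0.02], "angular": [0, 0, 0.16]},
  {"gripper": 0, "offset": [-0.09, -0.03, -0.036], "angular": [0, 0, 0.35]},
  {"gripper": 0, "offset": [-0.135, -0.05, -0.036], "angular": [0, 0, 0.54]},
  {"gripper": 0, "offset": [-0.18, -0.07, -0.036], "angular": [0, 0, 0.73]},
  {"gripper": 0, "offset": [-0.225, -0.09, -0.036], "angular": [0, 0, 0.92]},
])

```text
t: 0.7
eef_pos: [0.3548, 0.5162, 0.3401]
tool_rot: [-0.0, 0.462, 0.887, 0.0]
contact_force: [0.4, 0.6, -0.1]
gripper_width: 1.0
grasp_force: 0.0
```

```bash
python3 - <<'E'
from h import *
print(bot.get_obs()["eef_pos"],bot.get_obs()["q"].round(2))
go([.52,.2,.34],0); go([.44,-.328,.2],-71.5)
E
```

```text
[0.35481573 0.51615026 0.34009226] [-1.25  0.37  0.24  1.65 -0.09  1.13 -0.37]
off [-0.3538 -0.0458  0.    ] ang [ 3.000e-04 -4.000e-04  7.769e-01] t 0.7 F [ 0.4  0.6 -0.1] M [ 0.08 -0.02  0.  ] grip 1.0 0.0
off [-0.7407 -0.414   0.1398] ang [-0.0000e+00 -5.0000e-04  2.3658e+00] t 0.7 F [ 0.4  0.6 -0.1] M [ 0.08 -0.02  0.  ] grip 1.0 0.0
```

Emit:
drive_tool([
  {"gripper": 0, "offset": [-0.049, -0.006, 0], "angular": [0, 0, 0.18]},
  {"gripper": 0, "offset": [-0.098, -0.012, 0], "angular": [0, 0, 0.36]},
  {"gripper": 0, "offset": [-0.147, -0.018, 0], "angular": [0, 0, 0.54]},
  {"gripper": 0, "offset": [-0.196, -0.024, 0], "angular": [0, 0, 0.72]},
  {"gripper": 0, "offset": [-0.245, -0.03, 0], "angular": [0, 0, 0.9]},
])

```text
t: 1.2
eef_pos: [0.4711, 0.2985, 0.34]
tool_rot: [-0.0, 0.74, 0.672, 0.0]
contact_force: [0.5, 0.4, -0.4]
gripper_width: 0.999
grasp_force: 0.0
```

```bash
python3 - <<'E'
from h import *
print(bot.get_obs()["eef_pos"],bot.get_obs()["q"].round(2))
go([.50,.05,.34],-45); go([.44,-.328,.25],-71.5)
E
```

```text
[0.4710554  0.2985089  0.33996196] [-1.05  0.26  0.46  1.82 -0.13  1.09 -0.64]
off [-2.446e-01  5.270e-02 -1.000e-04] ang [-2.000e-04 -5.000e-04  8.777e-01] t 1.2 F [ 0.5  0.4 -0.4] M [ 0.04 -0.01  0.  ] grip 0.999 0.0
off [-0.6266  0.0292  0.0897] ang [-3.0000e-04 -4.0000e-04  1.4666e+00] t 1.2 F [ 0.5  0.4 -0.4] M [ 0.04 -0.01  0.  ] grip 0.999 0.0
```

Emit:
drive_tool([
  {"gripper": 0, "offset": [-0.048, 0.01, 0], "angular": [0, 0, 0.17]},
  {"gripper": 0, "offset": [-0.097, 0.02, 0], "angular": [0, 0, 0.34]},
  {"gripper": 0, "offset": [-0.145, 0.03, 0], "angular": [0, 0, 0.51]},
  {"gripper": 0, "offset": [-0.194, 0.04, 0], "angular": [0, 0, 0.68]},
  {"gripper": 0, "offset": [-0.243, 0.052, 0], "angular": [0, 0, 0.86]},
])

```text
t: 1.7
eef_pos: [0.4999, 0.0522, 0.34]
tool_rot: [-0.0, 0.921, 0.389, 0.0]
contact_force: [1.1, -0.1, 0.2]
gripper_width: 1.0
grasp_force: 0.0
```

```bash
python3 - <<'E'
from h import *
print(bot.get_obs()["eef_pos"],bot.get_obs()["q"].round(2))
go([.44,-.328,.25],-71.5)
E
```

```text
[0.49991723 0.05221455 0.34003329] [-0.84  0.17  0.7   1.95 -0.13  1.06 -0.86]
off [-0.3145  0.2221  0.0897] ang [-0.0008 -0.0008  0.6071] t 1.7 F [ 1.1 -0.1  0.2] M [ 0.05 -0.01 -0.04] grip 1.0 0.0
```

Emit:
drive_tool([
  {"gripper": 0, "offset": [-0.04, 0.028, 0], "angular": [0, 0, 0.12]},
  {"gripper": 0, "offset": [-0.08, 0.056, 0], "angular": [0, 0, 0.24]},
  {"gripper": 0, "offset": [-0.12, 0.085, 0], "angular": [0, 0, 0.36]},
  {"gripper": 0, "offset": [-0.16, 0.113, 0], "angular": [0, 0, 0.48]},
  {"gripper": 0, "offset": [-0.2, 0.141, 0], "angular": [0, 0, 0.607]},
])

```text
t: 2.2
eef_pos: [0.4626, -0.1894, 0.3401]
tool_rot: [-0.0, 0.987, 0.162, 0.0]
contact_force: [0.4, -0.2, 0.3]
gripper_width: 1.002
grasp_force: 0.0
```

Emit:
drive_tool([
  {"gripper": 0, "offset": [-0.035, 0.03, 0.01], "angular": [0, 0, 0]},
  {"gripper": 0, "offset": [-0.065, 0.05, 0.03], "angular": [0, 0, 0]},
])

```text
t: 2.4
eef_pos: [0.4173, -0.2591, 0.3108]
tool_rot: [0.001, 0.987, 0.162, 0.001]
contact_force: [-0.3, -0.0, -0.4]
gripper_width: 0.999
grasp_force: 0.0
```

```bash
python3 - <<'E'
from h import *
print(bot.get_obs()["eef_pos"],bot.get_obs()["q"].round(2))
go([.4363,-.3277,.25],-71.5)
E
```

```text
[ 0.41727137 -0.25914875  0.31079908] [-0.38  0.22  0.94  2.02 -0.21  0.99 -0.57]
off [-0.0041  0.0709  0.061 ] ang [ 0.0035 -0.0031  0.0039] t 2.4 F [-0.3 -0.  -0.4] M [ 0.03 -0.04 -0.02] grip 0.999 0.0
```

Emit:
drive_tool([
  {"gripper": 0, "offset": [-0.002, 0.035, 0.03], "angular": [0, 0, 0]},
  {"gripper": 0, "offset": [-0.004, 0.071, 0.06], "angular": [0.003, -0.003, 0.004]},
  {"gripper": 0, "offset": [-0.004, 0.071, 0.1], "angular": [0.003, -0.003, 0.004]},
  {"gripper": 0, "offset": [-0.004, 0.071, 0.12], "angular": [0.003, -0.003, 0.004]},
  {"gripper": 0, "offset": [-0.004, 0.071, 0.12], "angular": [0.003, -0.003, 0.004]},
])

```text
t: 2.9
eef_pos: [0.4354, -0.3237, 0.1871]
tool_rot: [-0.003, 0.987, 0.161, -0.004]
contact_force: [-0.0, 0.1, 0.1]
gripper_width: 1.0
grasp_force: 0.0
```

```bash
python3 - <<'E'
from h import *
go([.4363,-.3277,.096],-71.5)
im=np.hstack([cv2.resize(optics.read_camera("top")[200:290,380:470],(400,400)),cv2.resize(optics.read_camera("side")[250:350,330:430],(400,400))])
cv2.imwrite("pics/app.png",im)
E
```

```text
off [0.0002 0.0047 0.0911] ang [-0.0081  0.0086  0.0019] t 2.9 F [-0.   0.1  0.1] M [-0.   -0.01 -0.02] grip 1.0 0.0
```

View pics/app.png

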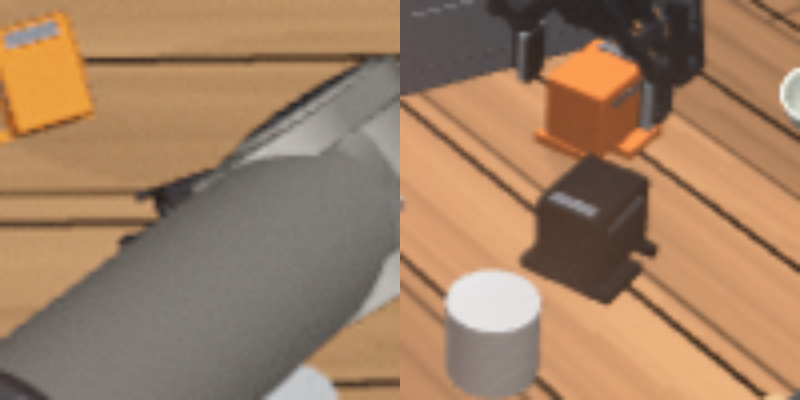

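The gripper is above the battery, and nothing blocks the fingers. Descending.

Emit:
drive_tool([
  {"gripper": 0, "offset": [0, 0.005, 0.03], "angular": [-0.008, 0.009, 0.002]},
  {"gripper": 0, "offset": [0, 0.005, 0.06], "angular": [-0.008, 0.009, 0.002]},
  {"gripper": 0, "offset": [0, 0.005, 0.091], "angular": [-0.008, 0.009, 0.002]},
  {"gripper": 0, "offset": [0, 0.005, 0.091], "angular": [-0.008, 0.009, 0.002]},
  {"gripper": 90, "offset": [0, 0.005, 0.091], "angular": [-0.008, 0.009, 0.002]},
], grip_force=40)

```text
t: 3.5
eef_pos: [0.4391, -0.3296, 0.1005]
tool_rot: [0.002, 0.987, 0.161, 0.003]
contact_force: [0.0, -0.6, 0.3]
gripper_width: 0.855
grasp_force: 0.0
```

Emit:
drive_tool([
  {"gripper": 255, "offset": [0, 0, 0], "angular": [0, 0, 0]},
  {"gripper": 255, "offset": [0, 0, 0], "angular": [0, 0, 0]},
  {"gripper": 255, "offset": [0, 0, 0], "angular": [0, 0, 0]},
  {"gripper": 255, "offset": [0, 0, 0], "angular": [0, 0, 0]},
])

```text
t: 3.9
eef_pos: [0.4395, -0.3298, 0.101]
tool_rot: [0.002, 0.987, 0.161, 0.004]
contact_force: [0.3, 1.4, 6.1]
gripper_width: 0.581
grasp_force: 41.9
```

```bash
python3 - <<'E'
from h import *
o=bot.get_obs();print(o["eef_pos"],o["q"].round(2))
go([.4363,-.3277,.096],-71.5)
E
```

```text
[ 0.43948681 -0.32977683  0.10103603] [ 0.05  0.65  0.64  2.04 -0.64  0.65 -0.13]
off [-0.0024 -0.003   0.005 ] ang [ 0.0078 -0.0095  0.0009] t 3.9 F [0.3 1.4 6.1] M [0.33 0.12 0.03] grip 0.581 41.9
```

Emit:
drive_tool([
  {"gripper": 255, "offset": [0, 0, -0.04], "angular": [0, 0, 0]},
  {"gripper": 255, "offset": [0, 0, -0.09], "angular": [0, 0, 0]},
  {"gripper": 255, "offset": [0, 0, -0.14], "angular": [0, 0, 0]},
  {"gripper": 255, "offset": [0, 0, -0.15], "angular": [0, 0, 0]},
  {"gripper": 255, "offset": [0, 0, -0.15], "angular": [0, 0, 0]},
])

```text
t: 4.4
eef_pos: [0.4381, -0.3289, 0.2508]
tool_rot: [0.002, 0.987, 0.161, 0.005]
contact_force: [0.0, 1.1, -5.8]
gripper_width: 0.577
grasp_force: 46.3
```

```bash
cat >> h.py <<'E'
YAW=-10.75
def U(x,y,z):
    a=np.radians(YAW);return np.array([.5619+np.cos(a)*x-np.sin(a)*y,.0509+np.sin(a)*x+np.cos(a)*y,z])
def inU(p):
    a=np.radians(YAW);d=np.array(p[:2])-[.5619,.0509];return np.array([np.cos(a)*d[0]+np.sin(a)*d[1],-np.sin(a)*d[0]+np.cos(a)*d[1]])
E
python3 - <<'E'
from h import *
o=bot.get_obs();print(o["eef_pos"],o["q"].round(2),U(-.05,-.1047,.24))
go(U(-.05,-.1047,.24),-90+YAW)
E
```

```text
[ 0.43810947 -0.32892643  0.25079852] [-0.13  0.44  0.86  1.96 -0.42  0.92 -0.3 ] [ 0.49324841 -0.04263635  0.24      ]
off [ 0.1433 -0.2539  0.0105] ang [ 0.0047 -0.0126  0.6512] t 4.4 F [ 0.   1.1 -5.8] M [0.02 0.02 0.03] grip 0.577 46.3
```

Emit:
drive_tool([
  {"gripper": 255, "offset": [0.02, -0.036, 0], "angular": [0, 0, 0.1]},
  {"gripper": 255, "offset": [0.043, -0.077, 0], "angular": [0, 0, 0.24]},
  {"gripper": 255, "offset": [0.066, -0.118, 0], "angular": [0, 0, 0.38]},
  {"gripper": 255, "offset": [0.09, -0.159, 0.003], "angular": [0, 0, 0.52]},
  {"gripper": 255, "offset": [0.113, -0.2, 0.006], "angular": [0, 0, 0.651]},
])

```text
t: 4.9
eef_pos: [0.4799, -0.1008, 0.2408]
tool_rot: [0.001, 0.995, -0.096, 0.002]
contact_force: [1.5, -0.5, -4.6]
gripper_width: 0.578
grasp_force: 46.1
```

Emit:
drive_tool([
  {"gripper": 255, "offset": [-0.009, -0.033, 0.002], "angular": [0, 0, 0]},
  {"gripper": 255, "offset": [-0.0165, -0.06, 0.004], "angular": [0, 0, 0]},
  {"gripper": 255, "offset": [-0.0165, -0.06, 0.004], "angular": [0, 0, 0]},
  {"gripper": 255, "offset": [-0.0165, -0.06, 0.004], "angular": [0, 0, 0]},
])

```text
t: 5.3
eef_pos: [0.4749, -0.0404, 0.237]
tool_rot: [0.001, 0.996, -0.093, 0.002]
contact_force: [0.1, -0.9, -3.8]
gripper_width: 0.581
grasp_force: 46.0
```

```bash
python3 - <<'E'
from h import *
o=bot.get_obs();print(o["eef_pos"],o["q"].round(2),inU(o["eef_pos"]))
go(U(-.05,-.1047,.21),-90+YAW)
im=np.hstack([cv2.resize(optics.read_camera("top")[150:270,270:390],(400,400)),cv2.resize(optics.read_camera("side")[160:280,290:410],(400,400))])
cv2.imwrite("pics/start.png",im)
E
```

```text
[ 0.4749202  -0.04043123  0.23699557] [-0.91  0.4   1.08  2.13 -0.46  0.86 -1.31] [-0.06841787 -0.10595223]
off [ 0.0183 -0.0013  0.0271] ang [ 0.0031 -0.0042  0.0023] t 5.3 F [ 0.1 -0.9 -3.8] M [-0.07 -0.06 -0.03] grip 0.581 46.0
```

View pics/start.png

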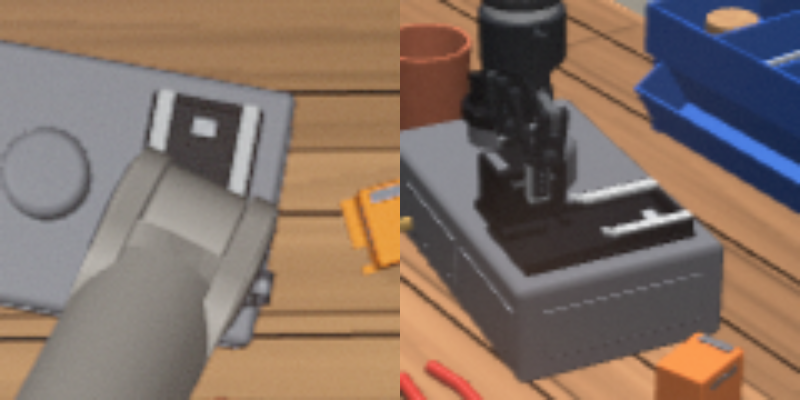

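Emit:
drive_tool([
  {"gripper": 255, "offset": [0.009, -0.001, 0], "angular": [0, 0, 0.002]},
  {"gripper": 255, "offset": [0.018, -0.001, 0.01], "angular": [0, 0, 0.002]},
  {"gripper": 255, "offset": [0.018, -0.001, 0.022], "angular": [0, 0, 0.002]},
  {"gripper": 255, "offset": [0.018, -0.001, 0.025], "angular": [0, 0, 0.002]},
  {"gripper": 255, "offset": [0.018, -0.001, 0.025], "angular": [0, 0, 0.002]},
])

```text
t: 5.9
eef_pos: [0.4933, -0.0442, 0.2128]
tool_rot: [0.001, 0.995, -0.095, 0.002]
contact_force: [-0.6, 0.2, -4.7]
gripper_width: 0.58
grasp_force: 46.0
```

```bash
python3 - <<'E'
from h import *
o=bot.get_obs();p=o["eef_pos"];u=inU(p);print(p,u)
go(U(-.05,-.1047,.205),-90+YAW)
u0,v0,s=310,180,8
im=optics.read_camera("side")[v0:v0+75,u0:u0+100]
im=cv2.resize(im,None,fx=s,fy=s,interpolation=cv2.INTER_CUBIC)
def dot(q,c):
    a,b=pix("side",q);cv2.circle(im,(int((a+.5-u0)*s-.5),int((b+.5-v0)*s-.5)),3,c,-1)
for x,y in((-.0045,-.064),(-.0045,-.145),(.085,-.0635),(.085,-.145)): dot(U(x,y,.1195),(0,255,0))
for x in(-.085,):
  for y in(-.058,-.15): dot(U(x,y,.104),(0,255,255))
bz=p[2]-.101
for dx in(-33,33):
  for dy,z in((25,62),(-25,62),(-35,8),(35,8)): dot(U(u[0]-.0024+dx/1e3,u[1]+dy/1e3,bz+z/1e3),(255,0,255))
cv2.imwrite("pics/ov.png",im)
E
```

```text
[ 0.49326979 -0.04423838  0.21280575] [-0.04968018 -0.10626992]
off [-0.0004 -0.0016  0.0078] ang [ 0.0024 -0.0052 -0.004 ] t 5.9 F [-0.6  0.2 -4.7] M [-0.04  0.02 -0.01] grip 0.58 46.0
```

View pics/ov.png

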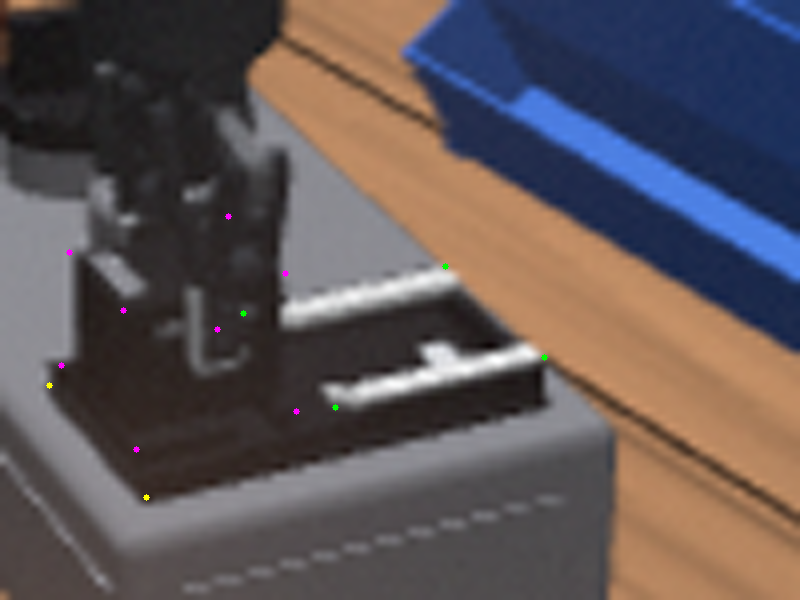

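The overlay agrees with the shoe to about 1 px, so the battery sits in the flared entry. I'll lower it and slide slowly while watching the force.

Emit:
drive_tool([
  {"gripper": 255, "offset": [0, -0.0015, 0.004], "angular": [0, 0, 0]},
  {"gripper": 255, "offset": [0, -0.0015, 0.007], "angular": [0, 0, 0]},
  {"gripper": 255, "offset": [0, -0.0015, 0.007], "angular": [0, 0, 0]},
])

```text
t: 6.25
eef_pos: [0.4942, -0.0419, 0.2063]
tool_rot: [0.001, 0.996, -0.094, 0.003]
contact_force: [-0.1, -0.3, -4.2]
gripper_width: 0.578
grasp_force: 46.2
```

Emit:
drive_tool([
  {"gripper": 255, "offset": [0, 0, 0.001], "angular": [0, 0, 0]},
  {"gripper": 255, "offset": [0, 0, 0.001], "angular": [0, 0, 0]},
])

```text
t: 6.45
eef_pos: [0.4944, -0.0422, 0.2056]
tool_rot: [0.001, 0.996, -0.095, 0.003]
contact_force: [0.0, 0.3, -4.7]
gripper_width: 0.582
grasp_force: 46.2
```

```bash
python3 - <<'E'
from h import *
print(inU(bot.get_obs()["eef_pos"]))
go(U(-.05,-.1047,.205),-90+YAW)
E
```

```text
[-0.04895937 -0.10403045]
off [-0.001   0.0007  0.0006] ang [ 0.0013 -0.0078 -0.0022] t 6.45 F [ 0.   0.3 -4.7] M [-0.02  0.02 -0.03] grip 0.582 46.2
```

Emit:
drive_tool([
  {"gripper": 255, "offset": [0, 0.0005, 0.001], "angular": [0, 0, 0]},
  {"gripper": 255, "offset": [0, 0.0005, 0.001], "angular": [0, 0, 0]},
])

```text
t: 6.65
eef_pos: [0.4945, -0.0425, 0.2052]
tool_rot: [0.0, 0.996, -0.094, 0.003]
contact_force: [-2.9, 2.6, 5.5]
gripper_width: 0.577
grasp_force: 47.2
```

Emit:
drive_tool([
  {"gripper": 255, "offset": [0.005, 0, 0], "angular": [0, 0, 0]},
  {"gripper": 255, "offset": [0.01, 0, 0], "angular": [0, 0, 0]},
  {"gripper": 255, "offset": [0.015, 0, 0], "angular": [0, 0, 0]},
  {"gripper": 255, "offset": [0.015, 0, 0], "angular": [0, 0, 0]},
])

```text
t: 7.05
eef_pos: [0.5098, -0.0457, 0.2052]
tool_rot: [0.001, 0.996, -0.095, 0.004]
contact_force: [-0.2, 1.3, 3.0]
gripper_width: 0.581
grasp_force: 47.1
```

```bash
python3 - <<'E'
from h import *
print(inU(bot.get_obs()["eef_pos"]))
go(U(-.035,-.1047,.205),-90+YAW)
E
```

```text
[-0.03316658 -0.10460304]
off [-0.0018  0.0001  0.0001] ang [ 0.001  -0.0092 -0.0024] t 7.05 F [-0.2  1.3  3. ] M [-0.04  0.15 -0.01] grip 0.581 47.1
```

Emit:
drive_tool([
  {"gripper": 255, "offset": [0.006, 0, -0.0003], "angular": [0, 0, 0]},
  {"gripper": 255, "offset": [0.012, 0, -0.0003], "angular": [0, 0, 0]},
  {"gripper": 255, "offset": [0.018, 0, -0.0003], "angular": [0, 0, 0]},
  {"gripper": 255, "offset": [0.02, 0, -0.0003], "angular": [0, 0, 0]},
])

```text
t: 7.45
eef_pos: [0.5293, -0.0494, 0.2051]
tool_rot: [0.001, 0.996, -0.095, 0.003]
contact_force: [-5.2, 2.1, 8.2]
gripper_width: 0.582
grasp_force: 47.7
```

Emit:
drive_tool([
  {"gripper": 255, "offset": [0.006, 0, 0], "angular": [0, 0, 0]},
  {"gripper": 255, "offset": [0.012, 0, 0], "angular": [0, 0, 0]},
  {"gripper": 255, "offset": [0.015, 0, 0], "angular": [0, 0, 0]},
])

```text
t: 7.75
eef_pos: [0.5439, -0.0522, 0.2051]
tool_rot: [0.001, 0.996, -0.095, 0.003]
contact_force: [-4.9, 1.2, 5.7]
gripper_width: 0.581
grasp_force: 47.5
```

```bash
python3 - <<'E'
from h import *
print(inU(bot.get_obs()["eef_pos"]))
go(U(0,-.1047,.205),-90+YAW)
E
```

```text
[ 0.00153698 -0.10462985]
off [-0.0015  0.0001  0.0001] ang [ 0.0017 -0.0078 -0.0022] t 7.75 F [-4.9  1.2  5.7] M [ 0.05  1.15 -0.15] grip 0.581 47.5
```

Emit:
drive_tool([
  {"gripper": 255, "offset": [0.006, 0, -0.0005], "angular": [0, 0, 0]},
  {"gripper": 255, "offset": [0.012, 0, -0.0005], "angular": [0, 0, 0]},
  {"gripper": 255, "offset": [0.018, 0, -0.0005], "angular": [0, 0, 0]},
])

```text
t: 8.05
eef_pos: [0.5617, -0.0554, 0.2054]
tool_rot: [0.001, 0.996, -0.094, 0.003]
contact_force: [0.2, -0.3, -4.1]
gripper_width: 0.581
grasp_force: 46.1
```

Emit:
drive_tool([
  {"gripper": 255, "offset": [0.005, 0, 0], "angular": [0, 0, 0]},
  {"gripper": 255, "offset": [0.01, 0, 0], "angular": [0, 0, 0]},
])

```text
t: 8.25
eef_pos: [0.5712, -0.0574, 0.2056]
tool_rot: [0.001, 0.996, -0.094, 0.003]
contact_force: [-1.4, 0.7, -1.6]
gripper_width: 0.58
grasp_force: 46.4
```

```bash
python3 - <<'E'
from h import *
print(inU(bot.get_obs()["eef_pos"]))
go(U(.0465,-.1047,.205),-90+YAW)
E
```

```text
[ 0.02934691 -0.10463707]
off [0.0171 0.     0.0007] ang [ 0.0015 -0.007  -0.0021] t 8.25 F [-1.4  0.7 -1.6] M [ 0.14  0.27 -0.01] grip 0.58 46.4
```

Emit:
drive_tool([
  {"gripper": 255, "offset": [0.003, 0, 0], "angular": [0, 0, 0]},
  {"gripper": 255, "offset": [0.006, 0, 0], "angular": [0, 0, 0]},
])

```text
t: 8.45
eef_pos: [0.5774, -0.0586, 0.2061]
tool_rot: [0.001, 0.996, -0.095, 0.003]
contact_force: [0.3, 0.4, -0.5]
gripper_width: 0.581
grasp_force: 46.5
```

Emit:
drive_tool([
  {"gripper": 255, "offset": [0.003, 0, 0], "angular": [0, 0, 0]},
  {"gripper": 255, "offset": [0.006, 0, 0], "angular": [0, 0, 0]},
])

```text
t: 8.65
eef_pos: [0.5832, -0.0597, 0.2061]
tool_rot: [0.001, 0.996, -0.095, 0.003]
contact_force: [-0.0, 0.0, -1.0]
gripper_width: 0.576
grasp_force: 46.5
```

Emit:
drive_tool([
  {"gripper": 255, "offset": [0.002, 0, 0], "angular": [0, 0, 0]},
  {"gripper": 255, "offset": [0.003, 0, 0], "angular": [0, 0, 0]},
])

```text
t: 8.85
eef_pos: [0.5861, -0.0603, 0.206]
tool_rot: [0.001, 0.996, -0.095, 0.003]
contact_force: [0.8, -0.3, -3.2]
gripper_width: 0.576
grasp_force: 46.4
```

```bash
python3 - <<'E'
from h import *
print(inU(bot.get_obs()["eef_pos"]))
go(U(.0465,-.1047,.205),-90+YAW)
E
```

```text
[ 0.04446681 -0.10473383]
off [ 0.002 -0.     0.001] ang [ 0.0015 -0.0085 -0.0023] t 8.85 F [ 0.8 -0.3 -3.2] M [-0.03 -0.27  0.  ] grip 0.576 46.4
```

Emit:
drive_tool([
  {"gripper": 255, "offset": [0.0015, 0, 0.0003], "angular": [0, 0, 0]},
  {"gripper": 255, "offset": [0.0015, 0, 0.0003], "angular": [0, 0, 0]},
])

```text
t: 9.05
eef_pos: [0.5872, -0.0605, 0.2055]
tool_rot: [0.001, 0.996, -0.095, 0.003]
contact_force: [2.1, 0.2, -2.9]
gripper_width: 0.581
grasp_force: 46.3
```

Emit:
drive_tool([
  {"gripper": 255, "offset": [0.0015, 0, 0.0003], "angular": [0, 0, 0]},
  {"gripper": 255, "offset": [0.0015, 0, 0.0003], "angular": [0, 0, 0]},
])

```text
t: 9.25
eef_pos: [0.5882, -0.0607, 0.2052]
tool_rot: [0.001, 0.996, -0.095, 0.002]
contact_force: [-1.6, 1.1, -0.6]
gripper_width: 0.576
grasp_force: 46.5
```

Emit:
drive_tool([
  {"gripper": 255, "offset": [0.0015, 0, 0.0002], "angular": [0, 0, 0]},
  {"gripper": 255, "offset": [0.0015, 0, 0.0002], "angular": [0, 0, 0]},
])

```text
t: 9.45
eef_pos: [0.5899, -0.0611, 0.2052]
tool_rot: [0.001, 0.996, -0.095, 0.003]
contact_force: [-3.1, 0.2, 2.0]
gripper_width: 0.578
grasp_force: 46.9
```

```bash
python3 - <<'E'
from h import *
print(inU(bot.get_obs()["eef_pos"]))
go(U(.0465,-.1047,.205),-90+YAW)
E
```

```text
[ 0.04842405 -0.1048563 ]
off [-0.0019 -0.0002  0.0002] ang [ 0.0014 -0.0071 -0.0026] t 9.45 F [-3.1  0.2  2. ] M [ 0.01  0.57 -0.07] grip 0.578 46.9
```

Now I'll creep to the end stop.

Emit:
drive_tool([
  {"gripper": 255, "offset": [0.0015, 0, 0], "angular": [0, 0, 0]},
  {"gripper": 255, "offset": [0.0015, 0, 0], "angular": [0, 0, 0]},
])

```text
t: 9.65
eef_pos: [0.5903, -0.0613, 0.2052]
tool_rot: [0.0, 0.996, -0.095, 0.001]
contact_force: [-8.6, 1.9, 8.3]
gripper_width: 0.577
grasp_force: 47.6
```

Emit:
drive_tool([
  {"gripper": 255, "offset": [0.0015, 0, 0], "angular": [0, 0, 0]},
  {"gripper": 255, "offset": [0.0015, 0, 0], "angular": [0, 0, 0]},
])

```text
t: 9.85
eef_pos: [0.5906, -0.0614, 0.2053]
tool_rot: [-0.0, 0.996, -0.095, -0.0]
contact_force: [-14.1, 4.8, 13.6]
gripper_width: 0.58
grasp_force: 48.3
```

The force has risen well past the catch's 5 N with no travel, so the battery is at the end stop. I'll relax the push, release and rise.

Emit:
drive_tool([
  {"gripper": 255, "offset": [-0.0025, 0, -0.0003], "angular": [0, 0, 0]},
  {"gripper": 255, "offset": [-0.0025, 0, -0.0003], "angular": [0, 0, 0]},
  {"gripper": 0, "offset": [-0.0025, 0, -0.0003], "angular": [0, 0, 0]},
  {"gripper": 0, "offset": [-0.0025, 0, -0.0003], "angular": [0, 0, 0]},
  {"gripper": 0, "offset": [-0.0025, 0, -0.0003], "angular": [0, 0, 0]},
])

```text
t: 10.35
eef_pos: [0.5912, -0.0613, 0.2057]
tool_rot: [0.001, 0.996, -0.094, 0.004]
contact_force: [0.0, -0.4, 0.1]
gripper_width: 0.999
grasp_force: 0.0
```

Emit:
drive_tool([
  {"gripper": 0, "offset": [0, 0, 0], "angular": [0, 0, 0]},
  {"gripper": 0, "offset": [0, 0, -0.03], "angular": [0, 0, 0]},
  {"gripper": 0, "offset": [0, 0, -0.07], "angular": [0, 0, 0]},
  {"gripper": 0, "offset": [0, 0, -0.1], "angular": [0, 0, 0]},
  {"gripper": 0, "offset": [0, 0, -0.1], "angular": [0, 0, 0]},
])

```text
t: 10.85
eef_pos: [0.592, -0.062, 0.3097]
tool_rot: [0.001, 0.995, -0.095, 0.007]
contact_force: [0.2, 0.3, 0.1]
gripper_width: 1.001
grasp_force: 0.0
```

```bash
python3 - <<'E'
from h import *
o=bot.get_obs();print(o["eef_pos"],o["q"].round(2))
go([.585,.163,.29],90+YAW+1)
a=optics.read_camera("top")[150:260,215:365];b=optics.read_camera("side")[160:270,290:440]
cv2.imwrite("pics/home.png",np.vstack([cv2.resize(x,(409,300),interpolation=cv2.INTER_CUBIC) for x in(a,b)]))
E
```

```text
[ 0.59197776 -0.06197354  0.30965759] [-0.74  0.51  1.03  1.8  -0.49  1.1  -1.3 ]
off [-0.0496 -0.2196  0.019 ] ang [-2.6500e-02  1.0000e-04  3.9749e+00] t 10.85 F [0.2 0.3 0.1] M [-0.07 -0.01 -0.02] grip 1.001 0.0
```

View pics/home.png

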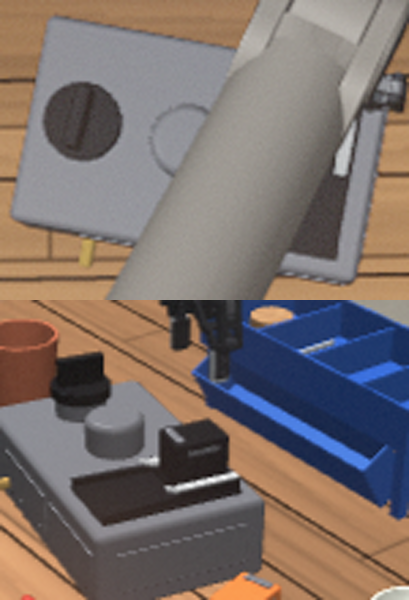

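The battery sits at the closed end of the shoe. Now I'll move to the cap and turn the tool half a turn the other way (negative about tool z), so the last joint has room both ways.

Emit:
drive_tool([
  {"gripper": 0, "offset": [-0.01, -0.044, 0], "angular": [0, 0, -0.19]},
  {"gripper": 0, "offset": [-0.02, -0.088, 0], "angular": [0, 0, -0.38]},
  {"gripper": 0, "offset": [-0.03, -0.132, 0], "angular": [0, 0, -0.57]},
  {"gripper": 0, "offset": [-0.04, -0.176, 0], "angular": [0, 0, -0.76]},
  {"gripper": 0, "offset": [-0.05, -0.22, 0], "angular": [0, 0, -0.95]},
])

```text
t: 11.45
eef_pos: [0.5812, 0.1665, 0.3034]
tool_rot: [0.002, 0.961, 0.278, 0.001]
contact_force: [0.1, 0.3, 0.2]
gripper_width: 0.997
grasp_force: 0.0
```

Emit:
drive_tool([
  {"gripper": 0, "offset": [0, 0, 0], "angular": [0, 0, -0.19]},
  {"gripper": 0, "offset": [0, 0, 0], "angular": [0, 0, -0.38]},
  {"gripper": 0, "offset": [0, 0, 0], "angular": [0, 0, -0.57]},
  {"gripper": 0, "offset": [0, 0, 0], "angular": [0, 0, -0.76]},
  {"gripper": 0, "offset": [0, 0, 0], "angular": [0, 0, -0.95]},
])

```text
t: 11.95
eef_pos: [0.5815, 0.1646, 0.3031]
tool_rot: [0.002, 0.793, 0.609, 0.0]
contact_force: [-0.8, -1.0, 1.2]
gripper_width: 1.001
grasp_force: 0.0
```

Emit:
drive_tool([
  {"gripper": 0, "offset": [0, 0, 0], "angular": [0, 0, -0.19]},
  {"gripper": 0, "offset": [0, 0, 0], "angular": [0, 0, -0.38]},
  {"gripper": 0, "offset": [0, 0, 0], "angular": [0, 0, -0.57]},
  {"gripper": 0, "offset": [0, 0, 0], "angular": [0, 0, -0.76]},
  {"gripper": 0, "offset": [0, 0, 0], "angular": [0, 0, -0.95]},
])

```text
t: 12.45
eef_pos: [0.5815, 0.1646, 0.3031]
tool_rot: [0.002, 0.517, 0.856, -0.001]
contact_force: [-0.2, -0.5, 0.3]
gripper_width: 0.997
grasp_force: 0.0
```

Emit:
drive_tool([
  {"gripper": 0, "offset": [0, 0, 0], "angular": [0, 0, -0.19]},
  {"gripper": 0, "offset": [0, 0, 0], "angular": [0, 0, -0.38]},
  {"gripper": 0, "offset": [0, 0, 0], "angular": [0, 0, -0.57]},
  {"gripper": 0, "offset": [0, 0, 0], "angular": [0, 0, -0.76]},
  {"gripper": 0, "offset": [0, 0, 0], "angular": [0, 0, -0.95]},
])

```text
t: 12.95
eef_pos: [0.5815, 0.1646, 0.303]
tool_rot: [0.002, 0.169, 0.986, -0.001]
contact_force: [-0.4, 0.3, 0.1]
gripper_width: 0.997
grasp_force: 0.0
```

```bash
python3 - <<'E'
from h import *
o=bot.get_obs();print(o["eef_pos"],o["q"].round(2))
go([.5845,.163,.29],90+YAW+1)
E
```

```text
[0.58146518 0.16462737 0.30302482] [-0.62  0.37  0.31  1.75 -0.12  1.04  0.96]
off [-0.0034 -0.0005  0.013 ] ang [-0.0027  0.0042 -0.2162] t 12.95 F [-0.4  0.3  0.1] M [-0.02 -0.02  0.01] grip 0.997 0.0
```

Emit:
drive_tool([
  {"gripper": 0, "offset": [-0.0025, 0.0005, 0.01], "angular": [-0.003, 0.004, -0.19]},
  {"gripper": 0, "offset": [-0.0025, 0.0005, 0.02], "angular": [-0.003, 0.004, -0.216]},
  {"gripper": 0, "offset": [-0.0025, 0.0005, 0.02], "angular": [-0.003, 0.004, -0.216]},
])

```text
t: 13.25
eef_pos: [0.5836, 0.1638, 0.2821]
tool_rot: [-0.001, 0.09, 0.996, -0.0]
contact_force: [-0.7, -0.3, -0.3]
gripper_width: 1.002
grasp_force: 0.0
```

```bash
python3 - <<'E'
from h import *
o=bot.get_obs();print(o["eef_pos"],o["q"].round(2))
go([.584,.163,.162+.054],90+YAW+1)
a=optics.read_camera("top")[150:260,290:370];b=optics.read_camera("side")[195:265,330:400]
a=cv2.resize(a,None,fx=5,fy=5,interpolation=cv2.INTER_CUBIC);b=cv2.resize(b,None,fx=5.5,fy=5.5,interpolation=cv2.INTER_CUBIC)
for hx,c in((.0447,(0,255,0)),):
  for dx in(-33,33):
    for dy,z in((25,62),(-25,62)):
      q=U(hx+dx/1e3,-.1047+dy/1e3,.104+z/1e3)
      for im,n,s,u0,v0 in((a,"top",5,290,150),(b,"side",5.5,330,195)):
        u,v=pix(n,q);cv2.circle(im,(int((u+.5-u0)*s),int((v+.5-v0)*s)),2,c,-1)
b=cv2.copyMakeBorder(b,0,a.shape[0]-b.shape[0],0,0,cv2.BORDER_CONSTANT)
cv2.imwrite("pics/home2.png",np.hstack([a,b]))
E
```

```text
[0.58358103 0.16377008 0.28205433] [-0.58  0.39  0.27  1.76 -0.12  1.    1.12]
off [-0.0006 -0.0006  0.0661] ang [-0.0012 -0.0017 -0.0123] t 13.25 F [-0.7 -0.3 -0.3] M [0.01 0.04 0.02] grip 1.002 0.0
```

View pics/home2.png

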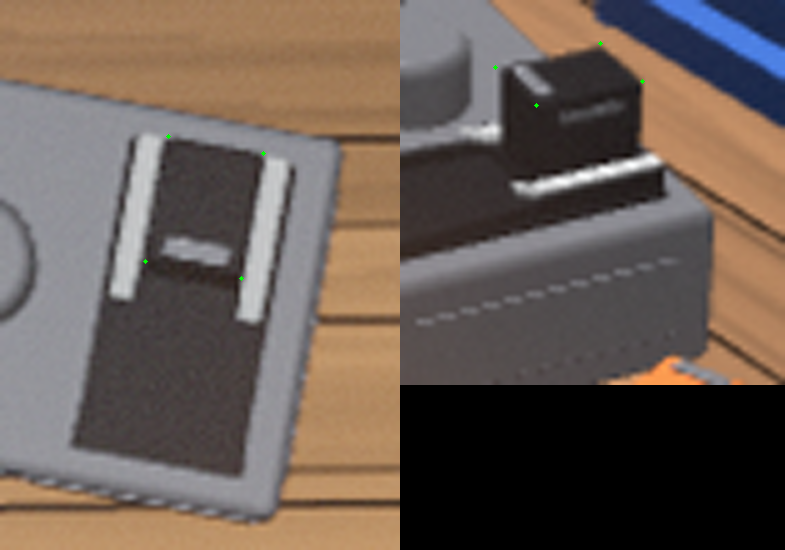

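The battery matches the predicted home pose in both views. Descending on the cap bar.

Emit:
drive_tool([
  {"gripper": 0, "offset": [0, 0, 0.03], "angular": [0, 0, -0.012]},
  {"gripper": 0, "offset": [0, 0, 0.062], "angular": [0, 0, -0.012]},
  {"gripper": 0, "offset": [0, 0, 0.062], "angular": [0, 0, -0.012]},
  {"gripper": 0, "offset": [0, 0, 0.062], "angular": [0, 0, -0.012]},
  {"gripper": 255, "offset": [0, 0, 0.062], "angular": [0, 0, -0.012]},
], grip_force=40)

```text
t: 13.85
eef_pos: [0.5861, 0.1645, 0.2248]
tool_rot: [0.003, 0.084, 0.996, 0.001]
contact_force: [0.2, 0.4, 0.3]
gripper_width: 0.855
grasp_force: 0.0
```

Emit:
drive_tool([
  {"gripper": 255, "offset": [0, 0, 0], "angular": [0, 0, 0]},
  {"gripper": 255, "offset": [0, 0, 0], "angular": [0, 0, 0]},
  {"gripper": 255, "offset": [0, 0, 0], "angular": [0, 0, 0]},
  {"gripper": 255, "offset": [0, 0, 0], "angular": [0, 0, 0]},
  {"gripper": 255, "offset": [0, 0, 0], "angular": [0, 0, 0]},
])

```text
t: 14.35
eef_pos: [0.5855, 0.1652, 0.2237]
tool_rot: [0.002, 0.083, 0.997, 0.001]
contact_force: [-1.5, 3.2, 3.7]
gripper_width: 0.155
grasp_force: 44.5
```

```bash
python3 - <<'E'
from h import *
o=bot.get_obs();print(o["eef_pos"],o["q"].round(2))
go([.584,.163,.162+.054],90+YAW+1)
E
```

```text
[0.58551261 0.16519513 0.22365278] [-0.57  0.46  0.25  1.81 -0.14  0.88  1.15]
off [ 0.0012 -0.0024  0.0076] ang [0.0039 0.0052 0.0043] t 14.35 F [-1.5  3.2  3.7] M [0.47 0.14 0.01] grip 0.155 44.5
```

Emit:
drive_tool([
  {"gripper": 255, "offset": [0, 0, 0], "angular": [0, 0, -0.06]},
  {"gripper": 255, "offset": [0, 0, 0], "angular": [0, 0, -0.12]},
  {"gripper": 255, "offset": [0, 0, 0], "angular": [0, 0, -0.18]},
  {"gripper": 255, "offset": [0, 0, 0], "angular": [0, 0, -0.18]},
])

```text
t: 14.75
eef_pos: [0.5851, 0.165, 0.2236]
tool_rot: [0.002, 0.012, 1.0, 0.001]
contact_force: [-2.1, 2.6, 5.3]
gripper_width: 0.159
grasp_force: 44.8
```

```bash
python3 - <<'E'
from h import *
go([.584,.163,.162+.054],90+YAW+1)
E
```

```text
off [ 0.0011 -0.002   0.0076] ang [0.0031 0.0041 0.186 ] t 14.75 F [-2.1  2.6  5.3] M [0.34 0.45 0.1 ] grip 0.159 44.8
```

Emit:
drive_tool([
  {"gripper": 255, "offset": [0, 0, 0], "angular": [0, 0, -0.06]},
  {"gripper": 255, "offset": [0, 0, 0], "angular": [0, 0, -0.12]},
  {"gripper": 255, "offset": [0, 0, 0], "angular": [0, 0, -0.12]},
])

```text
t: 15.05
eef_pos: [0.5851, 0.165, 0.2236]
tool_rot: [0.002, -0.034, 0.999, 0.001]
contact_force: [-2.0, 3.6, 5.7]
gripper_width: 0.156
grasp_force: 48.5
```

```bash
python3 - <<'E'
from h import *
go([.584,.163,.162+.054],90+YAW+1)
E
```

```text
off [ 0.0012 -0.0019  0.0076] ang [0.0036 0.0039 0.3035] t 15.05 F [-2.   3.6  5.7] M [ 0.5   0.51 -0.6 ] grip 0.156 48.5
```

Emit:
drive_tool([
  {"gripper": 255, "offset": [0, 0, 0], "angular": [0, 0, -0.06]},
  {"gripper": 255, "offset": [0, 0, 0], "angular": [0, 0, -0.12]},
  {"gripper": 255, "offset": [0, 0, 0], "angular": [0, 0, -0.12]},
])

```text
t: 15.35
eef_pos: [0.5851, 0.1648, 0.2237]
tool_rot: [0.002, -0.08, 0.997, 0.002]
contact_force: [-2.4, 2.6, 6.0]
gripper_width: 0.155
grasp_force: 69.1
```

```bash
python3 - <<'E'
from h import *
go([.584,.163,.162+.054],90+YAW+1)
E
```

```text
off [ 0.0014 -0.0016  0.0077] ang [0.0043 0.0037 0.4195] t 15.35 F [-2.4  2.6  6. ] M [ 0.62  0.56 -1.56] grip 0.155 69.1
```

It stops hard that way (1.6 N m), so the thread is the other hand. Turning positive.

Emit:
drive_tool([
  {"gripper": 255, "offset": [0, 0, 0], "angular": [0, 0, 0.18]},
  {"gripper": 255, "offset": [0, 0, 0], "angular": [0, 0, 0.36]},
  {"gripper": 255, "offset": [0, 0, 0], "angular": [0, 0, 0.54]},
  {"gripper": 255, "offset": [0, 0, 0], "angular": [0, 0, 0.72]},
  {"gripper": 255, "offset": [0, 0, 0], "angular": [0, 0, 0.72]},
])

```text
t: 15.85
eef_pos: [0.5851, 0.1649, 0.2236]
tool_rot: [0.002, 0.202, 0.979, 0.001]
contact_force: [-2.0, 1.8, 6.1]
gripper_width: 0.156
grasp_force: 45.1
```

```bash
python3 - <<'E'
from h import *
go([.584,.163,.162+.054],90+YAW+1)
E
```

```text
off [ 0.0003 -0.0022  0.0076] ang [ 0.0031  0.0036 -0.3008] t 15.85 F [-2.   1.8  6.1] M [ 0.27  0.47 -0.15] grip 0.156 45.1
```

Emit:
drive_tool([
  {"gripper": 255, "offset": [0, 0, 0], "angular": [0, 0, 0.18]},
  {"gripper": 255, "offset": [0, 0, 0], "angular": [0, 0, 0.36]},
  {"gripper": 255, "offset": [0, 0, 0], "angular": [0, 0, 0.54]},
  {"gripper": 255, "offset": [0, 0, 0], "angular": [0, 0, 0.66]},
  {"gripper": 255, "offset": [0, 0, 0], "angular": [0, 0, 0.66]},
])

```text
t: 16.35
eef_pos: [0.5854, 0.1652, 0.2237]
tool_rot: [0.001, 0.445, 0.895, 0.002]
contact_force: [-1.2, 3.1, 5.5]
gripper_width: 0.15
grasp_force: 45.1
```

```bash
python3 - <<'E'
from h import *
go([.584,.163,.162+.054],90+YAW+1)
E
```

```text
off [-0.0009 -0.0025  0.0077] ang [ 0.0051  0.0033 -0.9588] t 16.35 F [-1.2  3.1  5.5] M [ 0.52  0.27 -0.22] grip 0.15 45.1
```

Emit:
drive_tool([
  {"gripper": 255, "offset": [0, 0, 0], "angular": [0, 0, 0.15]},
  {"gripper": 255, "offset": [0, 0, 0], "angular": [0, 0, 0.24]},
  {"gripper": 255, "offset": [0, 0, 0], "angular": [0, 0, 0.24]},
])

```text
t: 16.65
eef_pos: [0.5853, 0.1657, 0.2237]
tool_rot: [0.001, 0.527, 0.85, 0.002]
contact_force: [-0.8, 3.1, 6.0]
gripper_width: 0.154
grasp_force: 45.1
```

```bash
python3 - <<'E'
from h import *
go([.584,.163,.162+.054],90+YAW+1)
E
```

```text
off [-0.0019 -0.0024  0.0077] ang [ 0.0058  0.0019 -1.1972] t 16.65 F [-0.8  3.1  6. ] M [ 0.72  0.44 -0.15] grip 0.154 45.1
```

Emit:
drive_tool([
  {"gripper": 255, "offset": [0, 0, 0], "angular": [0, 0, 0.06]},
  {"gripper": 255, "offset": [0, 0, 0], "angular": [0, 0, 0.11]},
  {"gripper": 255, "offset": [0, 0, 0], "angular": [0, 0, 0.11]},
])

```text
t: 16.95
eef_pos: [0.5855, 0.1658, 0.2237]
tool_rot: [0.001, 0.563, 0.827, 0.002]
contact_force: [0.0, 3.8, 5.3]
gripper_width: 0.157
grasp_force: 44.8
```

```bash
python3 - <<'E'
from h import *
go([.584,.163,.162+.054],90+YAW+1)
E
```

```text
off [-0.0021 -0.0025  0.0077] ang [ 0.0068  0.0022 -1.3058] t 16.95 F [0.  3.8 5.3] M [ 0.8   0.26 -0.04] grip 0.157 44.8
```

Emit:
drive_tool([
  {"gripper": 255, "offset": [0, 0, 0], "angular": [0, 0, 0.06]},
  {"gripper": 255, "offset": [0, 0, 0], "angular": [0, 0, 0.11]},
  {"gripper": 255, "offset": [0, 0, 0], "angular": [0, 0, 0.11]},
])

```text
t: 17.25
eef_pos: [0.5858, 0.1657, 0.2238]
tool_rot: [0.001, 0.598, 0.802, 0.003]
contact_force: [0.5, 4.2, 5.8]
gripper_width: 0.155
grasp_force: 44.9
```

```bash
python3 - <<'E'
from h import *
go([.584,.163,.162+.054],90+YAW+1)
E
```

```text
off [-0.0021 -0.0026  0.0077] ang [ 0.0076  0.0027 -1.4152] t 17.25 F [0.5 4.2 5.8] M [ 1.01 -0.08 -0.09] grip 0.155 44.9
```

Emit:
drive_tool([
  {"gripper": 255, "offset": [0, 0, 0], "angular": [0, 0, 0.06]},
  {"gripper": 255, "offset": [0, 0, 0], "angular": [0, 0, 0.11]},
  {"gripper": 255, "offset": [0, 0, 0], "angular": [0, 0, 0.11]},
])

```text
t: 17.55
eef_pos: [0.5858, 0.1657, 0.2238]
tool_rot: [0.001, 0.631, 0.776, 0.003]
contact_force: [0.1, 5.0, 5.8]
gripper_width: 0.161
grasp_force: 45.0
```

```bash
python3 - <<'E'
from h import *
go([.584,.163,.162+.054],90+YAW+1)
E
```

```text
off [-0.0023 -0.0024  0.0078] ang [ 0.0072  0.0029 -1.5225] t 17.55 F [0.1 5.  5.8] M [ 0.92 -0.02  0.63] grip 0.161 45.0
```

The torque has risen at 69°, so this is the stop. Lifting gently.

Emit:
drive_tool([
  {"gripper": 255, "offset": [0, 0, -0.004], "angular": [0, 0, 0]},
  {"gripper": 255, "offset": [0, 0, -0.008], "angular": [0, 0, 0]},
  {"gripper": 255, "offset": [0, 0, -0.008], "angular": [0, 0, 0]},
])

```text
t: 17.85
eef_pos: [0.5856, 0.1657, 0.2304]
tool_rot: [0.001, 0.631, 0.776, 0.002]
contact_force: [2.9, 5.0, 1.0]
gripper_width: 0.152
grasp_force: 44.1
```

```bash
python3 - <<'E'
from h import *
go([.584,.163,.216],90+YAW+1)
E
```

```text
off [-0.0023 -0.0022  0.0144] ang [ 0.0059  0.0032 -1.522 ] t 17.85 F [2.9 5.  1. ] M [ 1.11 -0.61  0.41] grip 0.152 44.1
```

Emit:
drive_tool([
  {"gripper": 255, "offset": [0, 0, -0.015], "angular": [0, 0, 0]},
  {"gripper": 255, "offset": [0, 0, -0.03], "angular": [0, 0, 0]},
  {"gripper": 255, "offset": [0, 0, -0.06], "angular": [0, 0, 0]},
  {"gripper": 255, "offset": [0, 0, -0.09], "angular": [0, 0, 0]},
  {"gripper": 255, "offset": [0, 0, -0.105], "angular": [0, 0, 0]},
])

```text
t: 18.35
eef_pos: [0.5853, 0.1631, 0.3386]
tool_rot: [0.002, 0.633, 0.774, 0.002]
contact_force: [0.3, 0.1, -1.5]
gripper_width: 0.151
grasp_force: 43.9
```

Emit:
drive_tool([
  {"gripper": 255, "offset": [0, 0, 0], "angular": [0, 0, 0]},
  {"gripper": 255, "offset": [0, 0, 0], "angular": [0, 0, 0]},
  {"gripper": 255, "offset": [0, 0, 0], "angular": [0, 0, 0]},
  {"gripper": 255, "offset": [0, 0, 0], "angular": [0, 0, 0]},
  {"gripper": 255, "offset": [0, 0, 0], "angular": [0, 0, 0]},
])

```text
t: 18.85
eef_pos: [0.5844, 0.1641, 0.3349]
tool_rot: [0.001, 0.632, 0.775, 0.001]
contact_force: [0.1, 0.2, -1.7]
gripper_width: 0.155
grasp_force: 43.9
```

```bash
python3 - <<'E'
from h import *
go([.584,.163,.33],90+YAW+1)
a=optics.read_camera("side")[60:280,240:440]
cv2.imwrite("pics/end.png",cv2.resize(a,None,fx=2.7,fy=2.7,interpolation=cv2.INTER_CUBIC))
E
```

```text
off [-0.001  -0.0006  0.0049] ang [ 0.0017  0.0017 -1.5264] t 18.85 F [ 0.1  0.2 -1.7] M [-0.04  0.02 -0.02] grip 0.155 43.9
```

View pics/end.png

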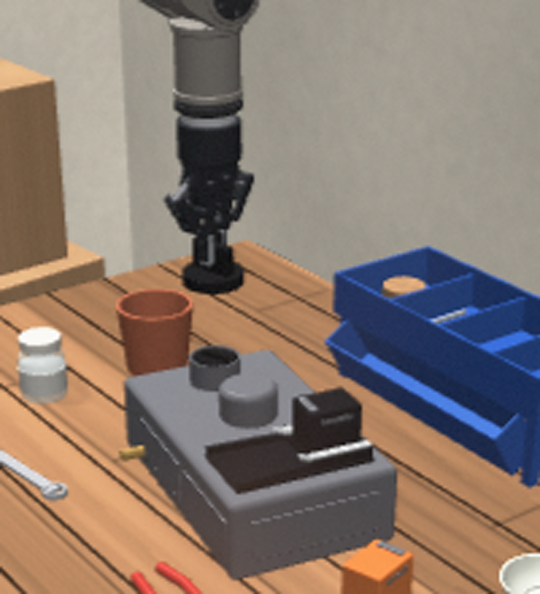

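The picture shows the cap held upright above the open neck, at about (213,280). The battery is home in the shoe, at about (327,420).

```bash
python3 -c "
from station import bot
print(bot.hand_in())"
```

```text
the job is handed in; nothing more can be done
None
```

The job is handed in at about 19 s of the 67 s: the battery was pushed to the end stop past the catch and released, and the cap is held upright about 11 cm above the neck. The hand-in returned no verdict.

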